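# Open the contact grill out flat for cleaning

## Task

The compact contact grill is cold and unplugged and has to be wiped down. Push its sliding lid lock all the way across towards the handle, then push the lid up from under its handle with a fingertip, over its hinge and down until it lies fully flat on the other side, plate up. Do not pinch the handle or the lid between the fingers, do not lift or shove the grill about, and leave the things around it alone.

Things in the scene. Friction and masses are not known exactly. Their poses are not given: they have to be found in the camera images.
- grill: Black compact contact grill (panini press); 2.4 kg base standing loose on rubber feet. Base 122 (x) x 158 (y) x 46 mm high. Origin: centre of its underside, on the worktop. Own -x: front (handle and lock), +x: rear (hinge), z up. The front faces roughly to the robot's right and the hinge is on the left, so the lid opens over to the left.
- grill_lid (a joint): Lid angle in rad: 0 closed, 1.57 upright, 3.14 flat on the other side, plate up (end stop). Hinge axis along the grill's y through x = +68, z = 51 mm of its frame. Stiff hinge (0.5 N m friction): the 0.5 kg lid stays at any angle it is left; raising it at the handle takes about 6 N. It cannot rise while the lock is closed.
- lid_spine (a point): Point on the hinge axis, middle of the grill's width.
- handle_underside (a point): Middle of the handle's underside, 16 mm in from its free edge, 150 mm from the hinge; moves with the lid; 58 mm above the worktop when closed. The handle is a solid flat ledge, 92 mm wide along the grill's y (centred), 17 mm thick, sticking out 36 mm beyond the lid's front and 37 mm beyond the base; open space below it.
- grill_lock (a joint): Lid lock in m: 0 locked, 0.017 fully released (end stop). Slides along the grill's -y (towards the handle, roughly away from the robot) with about 2 N of friction and stays where it is left. From 0.013 on the lid is free.
- lock_tab (a point): Middle of the outer (+y) face, the one to push, of the lock's upright thumb tab; moves with the lock; 62 mm above the worktop, at y = +84.5 mm of the grill's frame when locked. The tab stands at the base's front beside the handle: 30 mm (x, out to 106 mm in front of the grill's origin) x 9 mm (y), from 40 to 80 mm above the worktop.
- lid_cover: Outer shell of the lid with the top of the handle: 172 mm wide, from 8 to 130 mm from the hinge axis, top 94 mm above the worktop when closed. Origin on the hinge axis, turns with the lid.
- lid_plate: Ribbed grill plate inside the lid with the underside of the handle. Origin on the hinge axis, turns with the lid.
- pepper_mill: Wooden pepper mill, 58 mm diameter, 160 mm high, behind the grill; origin at its foot. Bystander.
- mustard_jar: Glass jar of something yellow with a green lid, 68 mm wide, 85 mm high, behind the grill; origin at its foot. Bystander.
- cup: White mug, 90 x 130 x 96 mm, at the front left; origin at its foot. Bystander.
- spice: Small spice jar with a green cap, 46 mm diameter, 106 mm high, at the front right; origin at its foot. Bystander.

How it is judged:
By the outcome, as a careful person would: the job done as asked, in the order asked, and still so for the second after the job is handed in, with the robot touching nothing.
It also fails if it takes over 48 s, if anything falls off the work surface, if the arm or the gripper's body presses on something with over 40 N, if the wrist force passes 120 N, or if a joint passes its speed limit or range.

## Robot

A 6-joint arm with a two-finger parallel gripper is mounted at the origin on a cart in front of the work surface, level with it; the furniture and walls round the work are solid. World frame = base frame: x ahead of the robot, y to its left, z up, the work surface at z = 0. Lengths are in m, angles in rad, forces in N, time in s.
With the tool pointing down it reaches from about 0.3 to 0.75 m from the base axis. Payload 8.5 kg.
Tool frame: the origin (TCP) lies midway between the tips of the shut fingers; the grasp point (between the pads) lies grip_depth behind it (grip_depth is the distance from the TCP to the grasp point, in m); z points along the fingers, y is the line along which they close (so a half turn about z gives the same grasp; the last joint's range is limited). The gripper opens to 85 mm and grips with 20 to 120 N. Pads are 22 mm wide; open, the fingers measure 114 mm over their backs; the gripper's body (76 mm by 85 mm) begins 54 mm behind the grasp point. The pads swing forward as they close: fully open they stand 13 mm farther back than shut.
Start: joints at [-1.512, 0.381, 1.297, -0, 1.464, -0.215], TCP at [0.149, -0.529, 0.231] pointing down, gripper open.
Joint ranges: [-3.11, 3.11], [-0.89, 2.33], [0.22, 2.48], [-1.42, 4.56], [0.17, 2.85], [-2.88, 2.88]. Speed limits (rad/s): [2.39, 2.39, 3.14, 3.14, 3.14, 3.14].

## Interface

Orientations are given as a 3x3 rotation matrix whose columns are the frame's x, y, z axes.
In Python, from station import * gives the robot as it stands.
- The arm moves only by the shell command python3 -m jog 'ROWS' [FORCE]. ROWS is JSON, a list that holds one entry, the list of rows, each a list of 7 numbers: the shift along the tool's x, y, z in mm, then the turn, a rotation vector about the tool's x, y, z in degrees, then the finger opening in mm, from 0 to 85.4. A call has exactly 8 rows; each row shifts and turns the commanded pose from where the row before left it, along the tool's axes as they then stand; what a row does not reach is not made up. A row lasts 1/10 s, in which the tool goes at most 50 mm and 8.59 degrees, less where a joint would pass 70% of its speed; a pose out of reach is approached as far as the arm can. A call is refused whole if a number of a shift passes 50 or a number of a turn 8.59, either way. A call with a gripper value outside its range is refused whole. The fingers move at their own pace and stop on an object; FORCE is the grip in N (left out, the last holds). Time passes only in rows, so rows that do not move let the fingers close, or fill a call up. It gives the time, the measured TCP pose, the force, the opening and the grip force at its end, in the units of the state.
- observe(): the state, without advancing time (a new reading comes with each control period).
- snapshot(name): name is "scene" or "top" or "wrist"; returns a dict with "image" (384x512x3 uint8, red, green, blue), "range_z" (384x512 float32, m along the optical axis (not along the pixel's ray), 0 where there is no reading), "fx", "fy", "cx", "cy" (pixels), "view" (4x4, takes a point from world to camera coordinates). Camera axes: x right, y down, z forward; pixel columns grow to the right and rows downward; lengths in m; the calibration is good to about 2 mm. A picture is of the moment at which its call begins.
- finish_job(): hands the job in; it is judged then, once.
Trained networks look in a picture, given as the dict that the camera call returned (one of the last four; its "shot" number tells which), for a name from the list of things; names that differ only in an ending like _2 or _b are one class to them, and where a whole thing is asked for, a point or a joint stands for the part that bears it (a point fixed in the world has none). Each returns a list of dicts, best first, with "confidence" (0 to 1); they miss things now and then, are a little off and sometimes report something else, mostly with a low value. They report only what shows in the picture. A call takes as long as a camera call.
- boxes_of(thing, picture): "extent" ([left, top, width, height] in pixels, round what is visible of it).
The state is a dict: "t": time; "joints": joint angles; "qd": joint speeds; "joint_efforts": joint torques, N m; "position": TCP position; "tcp_rot": TCP orientation; "ft_force": force on the tool from outside, world axes, zero at the start; "wrist_torque": the same for the moment, N m; "opening": finger opening in m; "finger_force": force on a finger pad.
Only numpy, scipy, OpenCV 4.12 (cv2) and the standard library are available. Lean on these libraries where they do the work, as an engineer would, in place of code of your own. Each camera call takes 0.05 s, during which the arm holds its last target. There are 200 camera calls.

## Working session

There is one attempt and no reset: what is moved stays moved. The work goes in short steps, Python scripts to look and compute and a shell command to move; the robot and the scene stay as the last step left them, time stands still between calls to the robot, and variables do not carry over. Pictures are saved under pics/ and viewed, at most 10 in all, crops included, and the job is handed in when it is done.

```bash
ls; mkdir -p pics; python3 - <<'E'
from station import *
import cv2,numpy as np
for n in ("scene","top"):
    s=snapshot(n); cv2.imwrite(f"pics/{n}0.png",s["image"][:,:,::-1]); np.savez(f"{n}0.npz",**{k:np.array(v) for k,v in s.items()})
    for t in ("grill","grill_lock","lid_cover","lock_tab","pepper_mill","mustard_jar","cup","spice"):
        b=boxes_of(t,s); print(n,t,[(x["extent"],round(x["confidence"],2)) for x in b[:2]])
o=observe();print(o)
E
```

```text
pics
scene grill [([236.4, 180.3, 57.8, 46.0], 0.88)]
scene grill_lock []
scene lid_cover [([235.8, 179.9, 57.2, 27.6], 0.63)]
scene lock_tab [([262.2, 210.4, 12.6, 15.4], 0.52)]
scene pepper_mill [([292.4, 155.2, 13.2, 39.0], 0.71)]
scene mustard_jar []
scene cup []
scene spice [([367.7, 226.3, 15.6, 38.3], 0.73)]
top grill [([241.7, 188.5, 46.4, 49.0], 0.85)]
top grill_lock []
top lid_cover [([249.6, 190.0, 42.2, 46.5], 0.82)]
top lock_tab []
top pepper_mill [([264.6, 155.5, 17.9, 19.2], 0.65)]
top mustard_jar [([222.0, 157.3, 17.7, 19.5], 0.82)]
top cup [([129.3, 223.1, 31.9, 19.1], 0.81)]
top spice [([364.4, 223.2, 13.1, 13.7], 0.56), ([245.0, 188.3, 47.4, 40.8], 0.47)]
{'t': 0.9, 'joints': array([-1.51229692e+00,  3.80598597e-01,  1.29739582e+00,  5.72268503e-06,
        1.46365560e+00, -2.15321587e-01]), 'qd': array([-2.07291616e-03, -7.66106193e-05,  8.01469464e-06, -1.28087620e-03,
       -1.70442575e-03, -1.97796226e-03]), 'joint_efforts': array([ 3.40215583e-04, -4.48325837e+01, -2.31459278e+01, -1.36456906e-04,
        5.06076722e-04, -1.10412117e-06]), 'position': array([ 0.14871259, -0.52948231,  0.23132457]), 'tcp_rot': array([[ 9.62744848e-01,  2.70411458e-01,  2.32640259e-06],
       [ 2.70411458e-01, -9.62744847e-01,  5.75966324e-05],
       [ 1.78145215e-05, -5.48217752e-05, -9.99999998e-01]]), 'ft_force': array([ 0.76355847, -0.48001376, -0.13809425]), 'wrist_torque': array([ 0.04929065, -0.03394551,  0.03653585]), 'finger_force': 0.0, 'opening': 0.08537674446568562}
```

```bash
cat > h.py <<'E'
import numpy as np,cv2
def cloud(d):
    z=d["range_z"];v,u=np.mgrid[:z.shape[0],:z.shape[1]]
    p=np.stack([(u-d["cx"])/d["fx"]*z,(v-d["cy"])/d["fy"]*z,z],-1)
    V=d["view"]; w=(p-V[:3,3])@V[:3,:3]; w[z==0]=np.nan; return w
E
python3 - <<'E'
from h import *
for n in("scene","top"):
    d=dict(np.load(n+"0.npz"));w=cloud(d)
    print(n,"cam",-d["view"][:3,:3].T@d["view"][:3,3],d["fx"])
    for t,(l,tp,W,H) in {"scene":{"tab":(262,210,13,16),"spice":(368,226,16,38),"mill":(292,155,13,39)},"top":{"mill":(265,155,18,19),"must":(222,157,18,20),"cup":(129,223,32,19),"spice":(364,223,13,14)}}[n].items():
        q=w[tp:tp+H,l:l+W].reshape(-1,3);q=q[q[:,2]>.03];print(t,np.nanmin(q,0).round(3),np.nanmax(q,0).round(3),np.nanmedian(q,0).round(3))
    if n=="top":
        q=w[182:245,235:295].reshape(-1,3)
        for a,b in((.085,.1),(.068,.083),(.03,.066)):
            m=q[(q[:,2]>a)&(q[:,2]<b)];
            if len(m)>4:print(a,b,len(m),cv2.minAreaRect(m[:,:2].astype(np.float32)*1000),np.median(m[:,2]))
        np.set_printoptions(linewidth=250)
        print((w[184:246:2,236:296:2,2]*1000).round())
    im=d["image"][:,:,::-1]
    c=im[140:260,200:400] ;cv2.imwrite(f"pics/{n}c.png",cv2.resize(c,None,fx=4,fy=4,interpolation=cv2.INTER_CUBIC))
E
```

```text
scene cam [-0.76279703 -0.81942645  0.80477211] 467.11570630315117
tab [ 0.362 -0.164  0.03 ] [ 0.443 -0.108  0.08 ] [ 0.371 -0.14   0.056]
spice [ 0.148 -0.577  0.03 ] [ 0.412 -0.475  0.263] [ 0.368 -0.502  0.076]
mill [ 0.624 -0.125  0.03 ] [ 0.844 -0.02   0.157] [ 0.647 -0.106  0.092]
top cam [ 0.22636932 -0.04630096  1.693231  ] 396.4109919162238
mill [ 0.638 -0.125  0.031] [ 0.684 -0.075  0.169] [ 0.654 -0.099  0.134]
must [0.632 0.047 0.031] [0.696 0.115 0.094] [0.658 0.078 0.082]
cup [0.339 0.371 0.03 ] [0.417 0.495 0.102] [0.382 0.445 0.072]
spice [ 0.366 -0.516  0.034] [ 0.41  -0.476  0.116] [ 0.385 -0.489  0.104]
0.085 0.1 1086 ((463.6983642578125, -90.26229858398438), (159.33160400390625, 170.86026000976562), 81.9874496459961) 0.09384118881522613
0.068 0.083 216 ((466.0850524902344, -83.9301528930664), (181.07583618164062, 172.4265899658203), 82.01683044433594) 0.07505708611798713
0.03 0.066 116 ((452.7493896484375, -78.95388793945312), (186.73428344726562, 134.6861114501953), 76.62090301513672) 0.05970322279448308
[[  -6.    6.   -3.    3.    1.   -3.    7.  -17.    0.   
[... 4915 characters left out ...]
  -2.   -8.   -3.   -5.   -9.   -3.   -1.  -10.   -1.   -5.   -4.   -7.   -5.    2.    0.    7.    3.    2.   -8.    2.   -3.   -5.    1.   -0.   -0.]
 [-545. -527. -537. -538. -534. -530. -543. -523. -528. -519. -517. -519. -525. -519. -524. -521. -528. -520. -529. -517. -529. -517. -520. -521. -511. -529. -510. -531. -522. -510.]
 [-702. -701. -687. -686. -694. -691. -691. -697. -685. -693. -681. -690. -682. -690. -684. -695. -688. -698. -693. -688. -675. -683. -682. -684. -666. -671. -669. -678. -667. -682.]
 [-887. -914. -909. -896. -908. -908. -901. -910. -889. -918. -913. -907. -913. -900. -908. -904. -906. -907. -895. -898. -900. -897. -892. -890. -892. -899. -895.  629.  654.  662.]]
```

View pics/scenec.png

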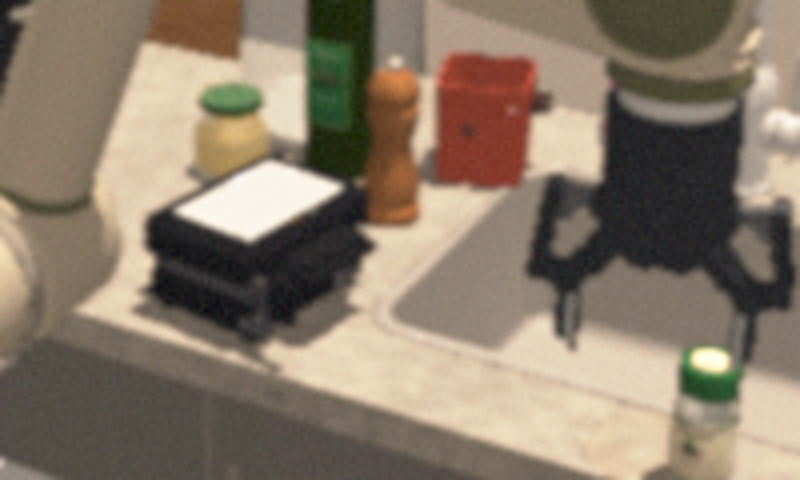

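View pics/topc.png

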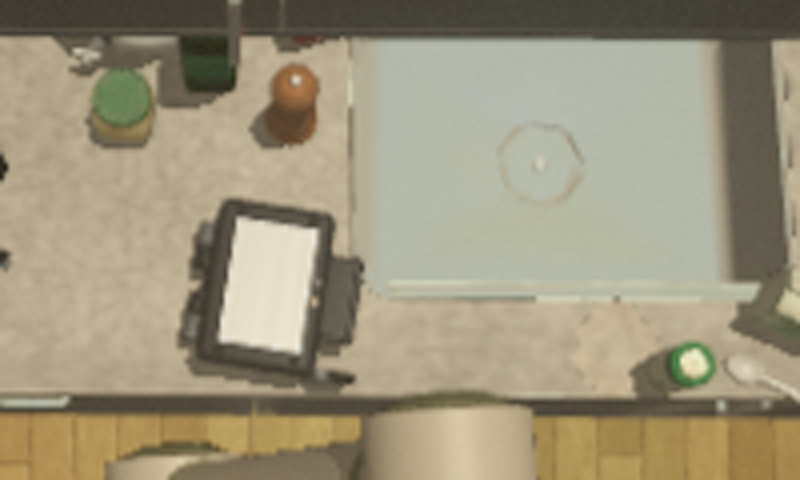

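```bash
cat >> h.py <<'E'
def G(p,pose):  # grill frame mm -> world mm
    x,y,a=pose;c,s=np.cos(a),np.sin(a);p=np.atleast_2d(p).astype(float)
    return np.c_[x+c*p[:,0]-s*p[:,1],y+s*p[:,0]+c*p[:,1],p[:,2]]
E
python3 - <<'E'
from h import *
from scipy.optimize import differential_evolution
d=dict(np.load("top0.npz"));w=cloud(d)[180:240,232:298].reshape(-1,3)*1000
w=w[np.isfinite(w[:,0])&(w[:,2]>-30)]
def f(p):
    x,y,a=p;c,s=np.cos(a),np.sin(a);dx,dy=w[:,0]-x,w[:,1]-y;X=c*dx+s*dy;Y=-s*dx+c*dy
    h=np.zeros(len(w))
    h[(X>-98)&(X<-50)&(abs(Y)<46)]=75
    h[(X>-106)&(X<-76)&(Y>75.5)&(Y<84.5)]=80
    h[(X>-62)&(X<60)&(abs(Y)<86)]=94
    e=np.minimum(abs(h-w[:,2]),50); e[(X>60)&(X<90)]=0
    return e.sum()
r=differential_evolution(f,[(430,500),(-130,-50),(1.2,1.9)],seed=1,popsize=30,tol=1e-8);print(r.x,np.degrees(r.x[2]),r.fun,len(w))
p=r.x
for n,q in dict(tab=(-91,84.5,62),handle=(-82,0,58),edge=(-98,0,58),hinge=(68,0,51),corner=(-62,86,94),flat=(218,0,44)).items(): print(n,G(q,p).round(1))
d=dict(np.load("scene0.npz"));im=d["image"][:,:,::-1].copy()
im=cv2.resize(im[160:250,215:335],None,fx=6,fy=6,interpolation=cv2.INTER_CUBIC)
P=np.array([(a,b,94) for a,b in((-62,86),(-62,-86),(60,-86),(60,86))]+[(-98,46,75),(-98,-46,75),(-106,84.5,80),(-76,84.5,80),(-106,84.5,40),(-76,84.5,40),(-61,79,0),(-61,-79,0)])
W=G(P,p)/1000;V=d["view"];c=W@V[:3,:3].T+V[:3,3];u=c[:,0]/c[:,2]*d["fx"]+d["cx"];v=c[:,1]/c[:,2]*d["fy"]+d["cy"]
for a,b in zip(u,v):cv2.circle(im,(int((a-214.5)*6),int((b-159.5)*6)),4,(0,0,255),-1)
cv2.imwrite("pics/fit.png",im)
E
```

```text
[469.71749481 -71.63271874   1.40680926] 80.60423310281726 15693.533308708485 3671
tab [[ 371.5 -147.6   62. ]]
handle [[ 456.3 -152.5   58. ]]
edge [[ 453.7 -168.3   58. ]]
hinge [[480.8  -4.5  51. ]]
corner [[ 374.7 -118.8   94. ]]
flat [[505.3 143.4  44. ]]
```

View pics/fit.png

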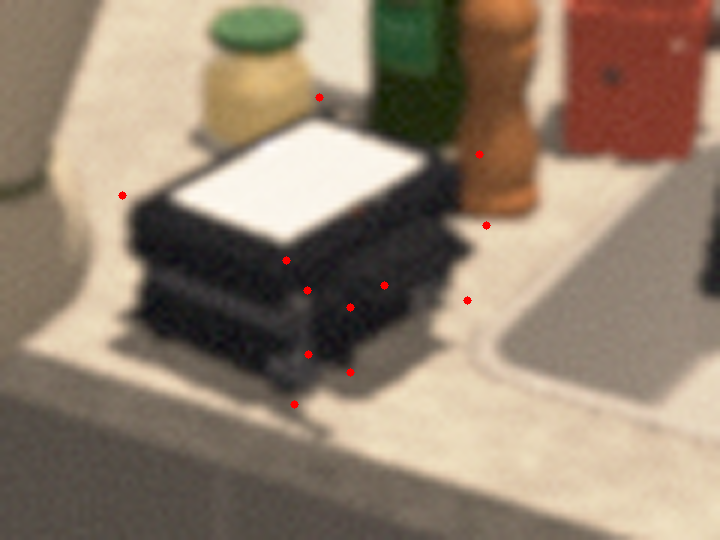

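```bash
python3 -m jog '[[[29,-34,0,0,0,0,0],[29,-34,0,0,0,0,0],[29,-34,0,0,0,0,0],[29,-34,0,0,0,0,0],[29,-34,0,0,0,0,0],[29,-34,0,0,0,0,0],[29,-34,0,0,0,0,0],[29,-34,0,0,0,0,0]]]' && python3 - <<'E'
from station import *
from h import *
s=snapshot("wrist"); np.savez("w1.npz",**{k:np.array(v) for k,v in s.items()})
cv2.imwrite("pics/w1.png",s["image"][:,:,::-1])
o=observe();print(o["joints"].round(3),o["position"],o["tcp_rot"][:,0])
print("cam",-s["view"][:3,:3].T@s["view"][:3,3],s["view"][2,:3])
E
```

```text
t: 1.7
position: [0.2989, -0.2033, 0.2315]
tcp_rot: [[0.963, 0.27, 0.001], [0.27, -0.963, -0.001], [0.0, 0.001, -1.0]]
ft_force: [1.0, -0.7, -0.2]
opening: -0.0004
finger_force: 0.0
[-0.918  0.038  1.755  0.002  1.349  0.375] [ 0.3000878  -0.19792553  0.23148164] [0.96177413 0.27383843 0.00174327]
cam [ 0.37707937 -0.18176807  0.37387693] [-0.30009467 -0.08495596 -0.95011877]
```

View pics/w1.png

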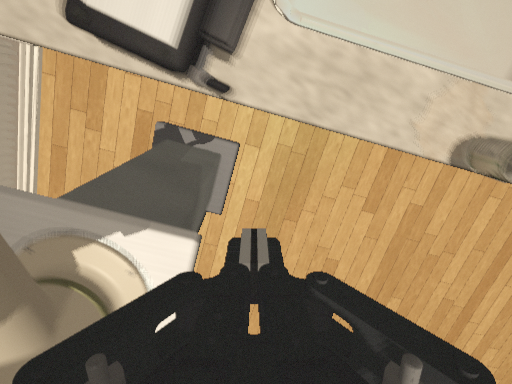

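```bash
python3 - <<'E'
from h import *
from scipy.optimize import differential_evolution
d=dict(np.load("w1.npz"));w=cloud(d)*1000
for u,v in((212,82),(218,86),(225,90),(205,76),(192,66),(150,50),(225,25),(235,15),(239,48),(212,40)): print((u,v),np.nanmedian(w[v-1:v+2,u-1:u+2].reshape(-1,3),0).round(1))
# model check for three clouds
def cost(p,w,cl=40):
    x,y,a=p;c,s=np.cos(a),np.sin(a);dx,dy=w[:,0]-x,w[:,1]-y;X=c*dx+s*dy;Y=-s*dx+c*dy
    h=np.zeros(len(w));h[(X>-98)&(X<-50)&(abs(Y)<46)]=75
    h[(X>-106)&(X<-76)&(Y>75.5)&(Y<84.5)]=80;h[(X>-62)&(X<60)&(abs(Y)<86)]=94
    e=np.minimum(abs(h-w[:,2]),cl); e[(X>60)&(X<90)]=0
    return e.sum()
q=w[:110,40:330].reshape(-1,3);q=q[np.isfinite(q[:,0])&(q[:,2]>-20)&(q[:,0]>340)]
# keep top/ground only
r=differential_evolution(cost,[(430,500),(-130,-50),(1.2,1.7)],args=(q,),seed=1,popsize=30,tol=1e-8);print("wrist",r.x,r.fun/len(q))
d=dict(np.load("scene0.npz"));w=cloud(d)[165:235,225:310].reshape(-1,3)*1000
q=w[np.isfinite(w[:,0])&(w[:,2]>88)&(w[:,2]<110)&(w[:,1]>-200)&(w[:,1]<20)&(w[:,0]<570)]
print("scene top",cv2.minAreaRect(q[:,:2].astype(np.float32)),np.median(q,0))
d=dict(np.load("top0.npz"));w=cloud(d)[182:242,240:298]*1000
m=((w[...,2]>84)&(w[...,2]<110)).astype(np.uint8);m=cv2.morphologyEx(m,cv2.MORPH_OPEN,np.ones((5,5),np.uint8))>0
print("top",cv2.minAreaRect(w[m][:,:2].astype(np.float32)),w[m].mean(0))
m=((w[...,2]>66)&(w[...,2]<83)).astype(np.uint8);m=cv2.morphologyEx(m,cv2.MORPH_OPEN,np.ones((4,4),np.uint8))>0
print("handle",cv2.minAreaRect(w[m][:,:2].astype(np.float32)),w[m].mean(0))
E
```

```text
(212, 82) [ 377.6 -139.1   79. ]
(218, 86) [ 375.6 -145.8   79.6]
(225, 90) [ 373.9 -153.2   78.8]
(205, 76) [ 381.3 -130.    70.5]
(192, 66) [ 386.4 -118.5   85.8]
(150, 50) [388.9 -80.9  93.7]
(225, 25) [ 430.3 -138.8   74.6]
(235, 15) [ 440.6 -146.    74.7]
(239, 48) [ 415.6 -156.1   67.4]
(212, 40) [ 415.3 -129.    67.7]
wrist [464.34173488 -67.72228869   1.45352698] 3.180755373754643
scene top ((404.5540771484375, -63.66246032714844), (121.1932601928711, 280.5836486816406), 81.27814483642578) [452.95206658 -74.58813407  93.09180793]
top ((466.3648986816406, -72.2806396484375), (119.35865783691406, 170.8551788330078), 81.3827896118164) [464.82023346 -72.08200669  94.46681097]
handle ((453.3793029785156, -150.7123260498047), (28.728904724121094, 80.0069808959961), 80.42803192138672) [ 453.30154947 -150.26040404   73.68084986]
```

```bash
python3 -m jog '[[[6,-7,12,0,0,3.1,0],[6,-7,12,0,0,3.1,0],[6,-7,12,0,0,3.1,0],[6,-7,12,0,0,3.1,0],[6,-7,12,0,0,3.1,0],[6,-7,12,0,0,3.1,0],[6,-7,12,0,0,3.1,0],[6,-7,12,0,0,3.1,0]]]' && python3 - <<'E'
from station import *
from h import *
s=snapshot("wrist"); np.savez("w2.npz",**{k:np.array(v) for k,v in s.items()})
cv2.imwrite("pics/w2.png",s["image"][:,:,::-1])
o=observe();print(o["joints"].round(3),o["position"],o["tcp_rot"][:,0],o["t"])
E
```

```text
t: 2.55
position: [0.3416, -0.1453, 0.135]
tcp_rot: [[0.987, -0.16, 0.0], [-0.16, -0.987, -0.0], [0.0, 0.0, -1.0]]
ft_force: [1.6, -0.4, 0.5]
opening: -0.0
finger_force: 0.0
[-0.723  0.191  1.911  0.     1.042  1.012] [ 0.34147713 -0.14427399  0.13359699] [ 0.98664262 -0.16289067 -0.00172286] 2.6
```

View pics/w2.png

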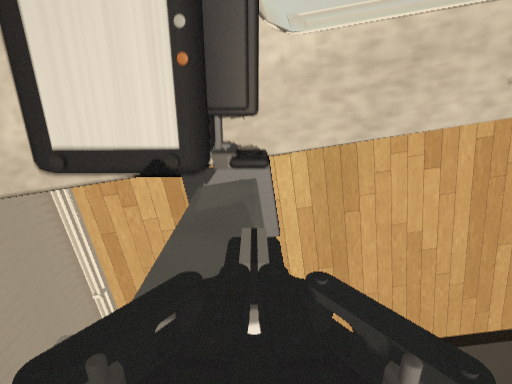

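```bash
python3 - <<'E'
from h import *
d=dict(np.load("w2.npz"));w=cloud(d)*1000
t=w[140:175,205:275].reshape(-1,3);t=t[(t[:,2]>72)&(t[:,2]<88)&(t[:,1]<-125)]
print("tab top",len(t),cv2.minAreaRect(t[:,:2].astype(np.float32)),t.mean(0))
h=w[:125,200:265].reshape(-1,3);h=h[(h[:,2]>70)&(h[:,2]<80)];print("handle",cv2.minAreaRect(h[:,:2].astype(np.float32)),np.percentile(h,[2,98],axis=0).round(1))
l=w[:180,0:215].reshape(-1,3);l=l[(l[:,2]>86)&(l[:,2]<105)];print("lid",cv2.minAreaRect(l[:,:2].astype(np.float32)))
m=((w[...,2]>70)&(w[...,2]<80)).astype(np.uint8); e=[]
for v in range(10,105,5):
    u=np.where(m[v,200:270])[0].max()+200; e.append(w[v,u-1])
e=np.array(e);print("edge yaw",np.degrees(np.arctan2(*np.polyfit(e[:,0],e[:,1],1)[:1],1)),e.mean(0))
E
```

```text
tab top 508 ((375.4854431152344, -145.11532592773438), (34.45915985107422, 9.754298210144043), 82.5083236694336) [ 375.84640739 -148.09943272   77.93131541]
handle ((443.47479248046875, -143.46226501464844), (29.307584762573242, 75.63957214355469), 81.35678100585938) [[ 415.8 -160.3   72.6]
 [ 479.7 -127.5   76.9]]
lid ((435.1417236328125, -66.72816467285156), (120.0892333984375, 107.02153015136719), 81.75680541992188)
edge yaw -8.780809087655689 [ 446.82039253 -157.77552547   73.86898724]
```

```bash
python3 -m jog '[[[0,0,20,0,0,0,0],[0,0,20,0,0,0,0],[0,0,20,0,0,0,0],[0,0,18,0,0,0,0],[4,0,0,0,0,0,0],[4,0,0,0,0,0,0],[4,0,0,0,0,0,0],[4,0,0,0,0,0,0]]]'; python3 -m jog '[[[2,0,0,0,0,0,0],[2,0,0,0,0,0,0],[2,0,0,0,0,0,0],[2,0,0,0,0,0,0],[2,0,0,0,0,0,0],[2,0,0,0,0,0,0],[1,0,0,0,0,0,0],[0,0,0,0,0,0,0]]]'
```

```text
t: 3.4
position: [0.3579, -0.1484, 0.0581]
tcp_rot: [[0.987, -0.158, 0.001], [-0.158, -0.987, -0.001], [0.002, 0.001, -1.0]]
ft_force: [-2.4, 1.1, 1.4]
opening: -0.0005
finger_force: 1.1
t: 4.2
position: [0.3701, -0.1501, 0.0573]
tcp_rot: [[0.987, -0.158, 0.0], [-0.158, -0.987, 0.0], [0.0, -0.0, -1.0]]
ft_force: [-0.5, 1.0, 0.5]
opening: -0.0002
finger_force: 0.5
```

```bash
python3 -m jog '[[[1,0,0,0,0,0,0],[1,0,0,0,0,0,0],[1,0,0,0,0,0,0],[1,0,0,0,0,0,0],[0,0,0,0,0,0,0],[0,0,0,0,0,0,0],[0,0,0,0,0,0,0],[0,0,0,0,0,0,0]]]'; python3 -m jog '[[[1,0,0,0,0,0,0],[1,0,0,0,0,0,0],[0,0,0,0,0,0,0],[0,0,0,0,0,0,0],[0,0,0,0,0,0,0],[0,0,0,0,0,0,0],[0,0,0,0,0,0,0],[0,0,0,0,0,0,0]]]'
```

```text
t: 5.0
position: [0.3736, -0.1506, 0.0573]
tcp_rot: [[0.987, -0.158, -0.001], [-0.158, -0.987, 0.0], [-0.001, -0.0, -1.0]]
ft_force: [-6.1, 0.2, 2.3]
opening: -0.0004
finger_force: 2.6
t: 5.8
position: [0.3745, -0.1508, 0.0572]
tcp_rot: [[0.987, -0.158, -0.003], [-0.158, -0.987, 0.001], [-0.003, -0.0, -1.0]]
ft_force: [-12.5, -2.1, 6.8]
opening: -0.0001
finger_force: 5.9
```

```bash
python3 -m jog '[[[-8,0,0,0,0,0,0],[-10,0,0,0,0,0,0],[-10,0,0,0,0,0,0],[0,0,-20,0,0,0,0],[0,0,-20,0,0,0,0],[0,0,-20,0,0,0,0],[0,0,-10,0,0,0,0],[0,0,-6,0,0,0,0]]]' && python3 - <<'E'
from station import *
from h import *
s=snapshot("wrist"); np.savez("w3.npz",**{k:np.array(v) for k,v in s.items()})
cv2.imwrite("pics/w3.png",s["image"][:300,:,::-1])
o=observe();print(o["joints"].round(3),o["position"],o["ft_force"],o["t"])
w=cloud(s)*1000
t=w[110:175,205:275].reshape(-1,3);t=t[(t[:,2]>75)&(t[:,2]<88)&(t[:,1]<-125)&(t[:,0]<405)]
print("tab top",len(t),cv2.minAreaRect(t[:,:2].astype(np.float32)),t.mean(0))
h=w[:125,200:265].reshape(-1,3);h=h[(h[:,2]>70)&(h[:,2]<80)];print("handle",cv2.minAreaRect(h[:,:2].astype(np.float32)))
l=w[:180,0:215].reshape(-1,3);l=l[(l[:,2]>86)&(l[:,2]<105)];print("lid",cv2.minAreaRect(l[:,:2].astype(np.float32)))
E
```

```text
t: 6.6
position: [0.3481, -0.1467, 0.1341]
tcp_rot: [[0.987, -0.159, 0.002], [-0.159, -0.987, -0.001], [0.002, 0.001, -1.0]]
ft_force: [-0.1, -0.4, -0.5]
opening: 0.0004
finger_force: 0.0
[-0.715  0.199  1.895  0.     1.045  1.015] [ 0.34828231 -0.14685276  0.13440825] [0.81122278 0.3325953  1.73833807] 6.65
tab top 472 ((390.9144287109375, -150.3265838623047), (28.992172241210938, 9.066468238830566), 82.3044662475586) [ 391.54054336 -150.44346475   78.56204608]
handle ((449.7547912597656, -144.36849975585938), (29.296688079833984, 75.89759826660156), 81.48606872558594)
lid ((441.3238220214844, -67.74606323242188), (119.60282897949219, 109.48388671875), 80.76154327392578)
```

View pics/w3.png

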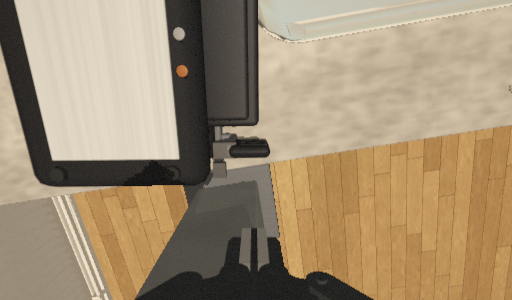

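```bash
python3 -m jog '[[[0,10,-25,0,0,0,0],[0,15,-25,0,0,0,0],[17,15,-16,0,0,0,0],[17,15,0,0,0,0,0],[17,10,0,0,0,0,0],[17,0,0,0,0,0,0],[17,0,0,0,0,0,0],[17,0,0,0,0,0,0]]]'; python3 -m jog '[[[0,0,0,8.5,0,0,0],[0,0,0,8.5,0,0,0],[0,0,0,8.5,0,0,0],[0,0,0,8.5,0,0,0],[0,0,0,8.5,0,0,0],[0,0,0,8.5,0,0,0],[0,0,0,8.5,0,0,0],[0,0,0,8.5,0,0,0]]]'; python3 -c "
from station import *
print(observe()['joints'].round(2))"
```

```text
t: 7.45
position: [0.439, -0.227, 0.1984]
tcp_rot: [[0.987, -0.159, -0.001], [-0.159, -0.987, 0.001], [-0.001, -0.001, -1.0]]
ft_force: [-0.8, 0.4, -0.4]
opening: 0.0002
finger_force: 0.0
t: 8.25
position: [0.4385, -0.2276, 0.1988]
tcp_rot: [[0.987, -0.059, 0.149], [-0.16, -0.364, 0.917], [0.0, -0.929, -0.369]]
ft_force: [1.0, -0.1, -0.4]
opening: 0.0005
finger_force: 0.0
[-1.05  0.68  1.37  0.72  2.06  0.68]
```

```bash
python3 -m jog '[[[0,14,5.5,0,0,0,0],[0,14,5.5,0,0,0,0],[0,14,5.5,0,0,0,0],[0,14,5.5,0,0,0,0],[0,14,5.5,0,0,0,0],[0,14,5.5,0,0,0,0],[0,14,5.5,0,0,0,0],[0,14,5.5,0,0,0,0]]]'; python3 - <<'E'
from station import *
from h import *
o=observe();print(o['joints'].round(2),o["position"])
s=snapshot("scene");cv2.imwrite("pics/s2.png",cv2.resize(s["image"][120:270,190:390,::-1],None,fx=4,fy=4,interpolation=cv2.INTER_CUBIC))
E
```

```text
t: 9.05
position: [0.4384, -0.2281, 0.0777]
tcp_rot: [[0.987, -0.059, 0.147], [-0.158, -0.37, 0.915], [0.0, -0.927, -0.375]]
ft_force: [0.3, 0.4, 0.0]
opening: -0.0001
finger_force: 0.0
[-1.05  0.85  1.43  0.66  1.87  0.52] [ 0.43844938 -0.22810934  0.07774748]
```

View pics/s2.png

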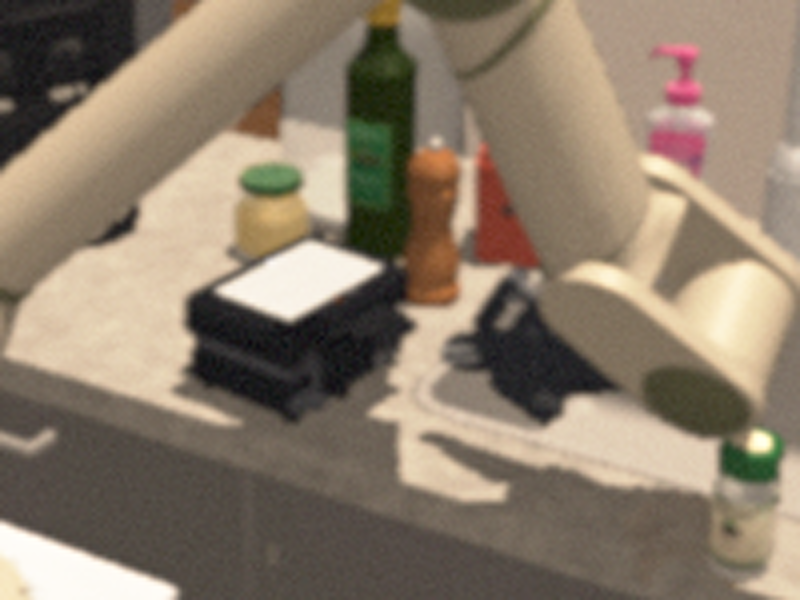

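```bash
python3 - <<'E'
from station import *
from h import *
o=observe();T=o["position"]*1000;R=o["tcp_rot"]
for n in("scene","top"):
    s=snapshot(n);w=cloud(s).reshape(-1,3)*1000
    b=w[(w[:,0]>320)&(w[:,0]<560)&(w[:,1]>-600)&(w[:,1]<-190)&(w[:,2]>20)]
    loc=(b-T)@R
    for a in range(-400,0,40):
        m=(loc[:,2]>a)&(loc[:,2]<=a+40)
        if m.sum()>3:print(n,a,m.sum(),"tool",np.percentile(loc[m],[2,98],axis=0)[:,:2].round().tolist(),"world",np.percentile(b[m],[2,98],axis=0).round().tolist())
E
```

```text
scene -360 133 tool [[52.0, 100.0], [85.0, 178.0]] world [[431.0, -600.0, 31.0], [464.0, -584.0, 112.0]]
scene -320 862 tool [[-73.0, -74.0], [59.0, 167.0]] world [[326.0, -587.0, 39.0], [444.0, -462.0, 251.0]]
scene -280 1842 tool [[-91.0, -367.0], [14.0, 149.0]] world [[321.0, -519.0, 32.0], [418.0, -320.0, 514.0]]
scene -240 543 tool [[-104.0, -412.0], [25.0, 146.0]] world [[321.0, -491.0, 27.0], [434.0, -251.0, 536.0]]
scene -200 247 tool [[-109.0, -429.0], [22.0, 28.0]] world [[321.0, -391.0, 113.0], [461.0, -213.0, 537.0]]
scene -160 311 tool [[-103.0, -434.0], [-11.0, 28.0]] world [[338.0, -373.0, 103.0], [433.0, -191.0, 535.0]]
scene -120 426 tool [[-108.0, -338.0], [5.0, 56.0]] world [[335.0, -337.0, 57.0], [431.0, -190.0, 433.0]]
scene -80 239 tool [[-19.0, -46.0], [11.0, 49.0]] world [[409.0, -313.0, 57.0], [441.0, -261.0, 145.0]]
scene -40 73 tool [[-15.0, -13.0], [3.0, 13.0]] world [[420.0, -264.0, 69.0], [439.0, -229.0, 98.0]]
top -360 73 tool [[58.0, 96.0], [99.0, 165.0]] world [[437.0, -599.0, 42.0], [478.0, -586.0, 118.0]]
top -320 302 tool [[-75.0, -92.0], [77.0, 175.0]] world [[325.0, -594.0, 32.0], [462.0, -454.0, 266.0]]
top -280 746 tool [[-102.0, -397.0], [64.0, -19.0]] world [[321.0, -470.0, 195.0], [466.0, -291.0, 536.0]]
top -240 700 tool [[-109.0, -418.0], [53.0, -41.0]] world [[323.0, -431.0, 197.0], [459.0, -248.0, 541.0]]
top -200 715 tool [[-112.0, -434.0], [33.0, -112.0]] world [[325.0, -366.0, 252.0], [468.0, -212.0, 542.0]]
top -160 356 tool [[-100.0, -439.0], [23.0, -350.0]] world [[341.0, -221.0, 448.0], [465.0, -190.0, 540.0]]
```

```bash
python3 -m jog '[[[0,0,0,-5,0,0,0],[0,0,0,-5,0,0,0],[0,-6.3,10.2,0,0,0,0],[0,-6.3,10.2,0,0,0,0],[0,-6.3,10.2,0,0,0,0],[0,14,9,0,0,0,0],[0,14,9,0,0,0,0],[0,14,9,0,0,0,0]]]'
```

```text
t: 10.0
position: [0.4441, -0.192, 0.0268]
tcp_rot: [[0.987, -0.085, 0.134], [-0.159, -0.522, 0.838], [-0.001, -0.849, -0.529]]
ft_force: [0.9, 0.4, 0.2]
opening: -0.0
finger_force: 0.0
```

```bash
python3 -m jog '[[[0,-5,8,0,0,0,0],[0,-5,8,0,0,0,0],[0,-5,8,0,0,0,0],[0,-5,8,0,0,0,0],[0,-1.7,-1,0,0,0,0],[0,-1.7,-1,0,0,0,0],[0,-1.7,-1,0,0,0,0],[0,-1.7,-1,0,0,0,0]]]';  python3 -m jog '[[[0,-1.7,-1,0,0,0,0],[0,-1.7,-1,0,0,0,0],[0,-1.7,-1,0,0,0,0],[0,-1.7,-1,0,0,0,0],[0,-1.7,-1,0,0,0,0],[0,-1.7,-1,0,0,0,0],[0,-1.7,-1,0,0,0,0],[0,-1.7,-1,0,0,0,0]]]'
```

```text
t: 10.8
position: [0.4503, -0.155, 0.0366]
tcp_rot: [[0.987, -0.084, 0.135], [-0.159, -0.525, 0.836], [0.0, -0.847, -0.531]]
ft_force: [1.1, 0.6, -5.5]
opening: 0.0003
finger_force: 2.1
t: 11.6
position: [0.4502, -0.154, 0.0527]
tcp_rot: [[0.987, -0.084, 0.134], [-0.158, -0.523, 0.837], [-0.0, -0.848, -0.53]]
ft_force: [0.5, 0.2, -4.5]
opening: -0.0001
finger_force: 2.0
```

```bash
cat > plan.py <<'E'
from h import *
from scipy.optimize import brentq
O=np.array([468.,-70.]);c,s=np.cos(np.radians(81.4)),np.sin(np.radians(81.4));HX=np.array([68.,51.]);H=13.
def own(p): d=np.array(p[:2])*1000-O; return c*d[0]+s*d[1],-s*d[0]+c*d[1],p[2]*1000
def under(th,r): return HX+r*np.array([-np.cos(th),np.sin(th)])+7*np.array([np.sin(th),np.cos(th)])
def tcp(thd,phid,r=152):
    """TCP (own x,z) with finger touching the underside; phi = tool dip below horizontal"""
    th,ph=np.radians(thd),np.radians(phid);a=np.array([np.cos(ph),-np.sin(ph)]);n=np.array([np.sin(ph),np.cos(ph)])
    if phid>thd:   # handle edge on finger's side; tip 14 mm past the edge
        return under(th,166)+14*a-H*n
    return under(th,r)-H*n      # tip corner
def theta(x,z,phid):  # lid angle from pose, edge contact or tip corner
    ph=np.radians(phid);a=np.array([np.cos(ph),-np.sin(ph)]);n=np.array([np.sin(ph),np.cos(ph)])
    f=lambda t:(under(t,166)-np.array([x,z]))@n-H
    g=lambda t:(np.array([x,z])+H*n-HX)@np.array([np.sin(t),np.cos(t)])-7
    out=[]
    for q,lo,hi in((f,-.1,1.6),(g,-.1,3.3)):
        try: out.append(round(np.degrees(brentq(q,lo,hi)),1))
        except Exception: out.append(None)
    return out
def rows(targets,start=None):
    from station import observe
    o=observe();X,Y,Z=own(o["position"]);R=o["tcp_rot"];ph=np.degrees(np.arctan2(-R[2,2],R[:2,2]@[c,s]))
    print("t",o["t"],"own",round(X,1),round(Y,1),round(Z,1),"phi",round(ph,1),"theta",theta(X,Z,ph),"F",o["ft_force"].round(1),o["joints"].round(2))
    p=np.array([X,Z])
    for th,phi in targets:
        q=tcp(th,phi);d=q-p;a=np.radians(ph)
        print(th,phi,"y %.1f z %.1f turn %.1f"%(-np.sin(a)*d[0]-np.cos(a)*d[1],np.cos(a)*d[0]-np.sin(a)*d[1],-(phi-ph)),"at",q.round(0));p,ph=q,phi
E
python3 -c "
from plan import *
rows([(9,32),(12,32),(15,32),(18,32),(21,32),(24,32),(27,32),(30,32)])"
```

```text
t 11.6 own -85.7 5.0 52.7 phi 32.0 theta [np.float64(5.8), None] F [ 0.5  0.2 -4.5] [-0.94  0.77  1.6   0.65  1.6   0.51]
9 32 y -8.6 z -10.3 turn -0.0 at [-90.  65.]
12 32 y -8.2 z -2.8 turn 0.0 at [-88.  74.]
15 32 y -8.4 z -2.4 turn 0.0 at [-86.  82.]
18 32 y -8.5 z -2.0 turn 0.0 at [-83.  91.]
21 32 y -8.6 z -1.5 turn 0.0 at [-79.  99.]
24 32 y -8.6 z -1.1 turn 0.0 at [-76. 106.]
27 32 y -8.7 z -0.6 turn 0.0 at [-72. 114.]
30 32 y -8.7 z -0.2 turn 0.0 at [-67. 122.]
```

```bash
python3 -m jog '[[[0,-8,-3,0,0,0,0],[0,-8.2,-2.8,0,0,0,0],[0,-8.4,-2.4,0,0,0,0],[0,-8.5,-2,0,0,0,0],[0,-8.6,-1.5,0,0,0,0],[0,-8.6,-1.1,0,0,0,0],[0,-8.7,-0.6,0,0,0,0],[0,-8.7,-0.2,0,0,0,0]]]'; python3 -c "
from plan import *
rows([(34,34),(38,38),(42,42),(46,46),(50,50),(54,54),(58,58),(62,62),(66,66),(70,70)])"
```

```text
t: 12.4
position: [0.4541, -0.1297, 0.1179]
tcp_rot: [[0.987, -0.084, 0.134], [-0.158, -0.523, 0.837], [-0.0, -0.848, -0.53]]
ft_force: [-3.6, -2.1, -3.7]
opening: 0.0001
finger_force: 2.3
t 12.4 own -61.1 4.9 117.9 phi 32.0 theta [np.float64(30.0), np.float64(29.7)] F [-3.6 -2.1 -3.7] [-0.91  0.65  1.61  0.68  1.68  0.6 ]
34 34 y -11.0 z -7.2 turn -2.0 at [-61. 131.]
38 38 y -10.6 z -0.0 turn -4.0 at [-55. 140.]
42 42 y -10.6 z -0.0 turn -4.0 at [-49. 148.]
46 46 y -10.6 z -0.0 turn -4.0 at [-42. 156.]
50 50 y -10.6 z -0.0 turn -4.0 at [-34. 164.]
54 54 y -10.6 z -0.0 turn -4.0 at [-26. 170.]
58 58 y -10.6 z -0.0 turn -4.0 at [-18. 177.]
62 62 y -10.6 z -0.0 turn -4.0 at [ -9. 182.]
66 66 y -10.6 z -0.0 turn -4.0 at [  1. 187.]
70 70 y -10.6 z -0.0 turn -4.0 at [ 10. 192.]
```

```bash
python3 -m jog '[[[0,-11,-5,-2,0,0,0],[0,-10.6,0,-4,0,0,0],[0,-10.6,0,-4,0,0,0],[0,-10.6,0,-4,0,0,0],[0,-10.6,0,-4,0,0,0],[0,-10.6,0,-4,0,0,0],[0,-10.6,0,-4,0,0,0],[0,-10.6,0,-4,0,0,0]]]'; python3 -c "
from plan import *
rows([(66,66),(70,70),(74,74),(78,78),(82,82),(86,86),(90,90),(94,90)])"
```

```text
t: 13.2
position: [0.4625, -0.0756, 0.181]
tcp_rot: [[0.987, -0.14, 0.074], [-0.159, -0.873, 0.461], [0.0, -0.467, -0.884]]
ft_force: [-1.2, -1.2, -4.9]
opening: 0.0001
finger_force: 1.9
t 13.2 own -6.3 4.6 181.0 phi 62.1 theta [np.float64(62.5), np.float64(62.6)] F [-1.2 -1.2 -4.9] [-0.66  0.35  1.61  0.43  1.45  0.96]
66 66 y -9.2 z -2.4 turn -3.9 at [  1. 187.]
70 70 y -10.6 z -0.0 turn -4.0 at [ 10. 192.]
74 74 y -10.6 z -0.0 turn -4.0 at [ 20. 195.]
78 78 y -10.6 z -0.0 turn -4.0 at [ 31. 198.]
82 82 y -10.6 z -0.0 turn -4.0 at [ 41. 201.]
86 86 y -10.6 z -0.0 turn -4.0 at [ 51. 202.]
90 90 y -10.6 z -0.0 turn -4.0 at [ 62. 203.]
94 90 y -10.6 z 0.9 turn 0.0 at [ 73. 202.]
```

```bash
python3 -m jog '[[[0,-10,-1,-4,0,0,0],[0,-10.6,0,-4,0,0,0],[0,-10.6,0,-4,0,0,0],[0,-10.6,0,-4,0,0,0],[0,-10.6,0,-4,0,0,0],[0,-10.6,0,-4,0,0,0],[0,-10.6,0,-4,0,0,0],[0,-10.6,1,0,0,0,0]]]'; python3 -c "
from plan import *
rows([(a,90) for a in range(98,182,4)])"
```

```text
t: 14.0
position: [0.4751, 0.005, 0.2007]
tcp_rot: [[0.988, -0.157, 0.0], [-0.157, -0.988, 0.0], [0.0, -0.0, -1.0]]
ft_force: [-1.0, -2.7, 1.2]
opening: -0.0
finger_force: 1.2
t 14.0 own 75.2 4.2 200.7 phi 90.0 theta [None, np.float64(95.0)] F [-1.  -2.7  1.2] [-0.24  0.28  1.55  0.    1.31  1.49]
98 90 y -7.9 z 0.2 turn -0.0 at [ 83. 201.]
102 90 y -10.4 z 2.3 turn 0.0 at [ 93. 198.]
106 90 y -10.2 z 3.0 turn 0.0 at [104. 195.]
110 90 y -9.9 z 3.7 turn 0.0 at [114. 191.]
114 90 y -9.7 z 4.4 turn 0.0 at [123. 187.]
118 90 y -9.3 z 5.1 turn 0.0 at [133. 182.]
122 90 y -8.9 z 5.7 turn 0.0 at [141. 176.]
126 90 y -8.5 z 6.3 turn 0.0 at [150. 170.]
130 90 y -8.1 z 6.9 turn 0.0 at [158. 163.]
134 90 y -7.6 z 7.5 turn 0.0 at [166. 155.]
138 90 y -7.0 z 8.0 turn 0.0 at [173. 148.]
142 90 y -6.4 z 8.4 turn 0.0 at [179. 139.]
146 90 y -5.8 z 8.9 turn 0.0 at [185. 130.]
150 90 y -5.2 z 9.3 turn 0.0 at [190. 121.]
154 90 y -4.5 z 9.6 turn 0.0 at [195. 111.]
158 90 y -3.9 z 9.9 turn 0.0 at [199. 101.]
162 90 y -3.2 z 10.1 turn 0.0 at [202.  91.]
166 90 y -2.5 z 10.3 turn 0.0 at [204.  81.]
170 90 y -1.7 z 10.5 turn 0.0 at [206.  71.]
174 90 y -1.0 z 10.6 turn 0.0 at [207.  60.]
178 90 y -0.3 z 10.6 turn 0.0 at [207.  49.]
```

```bash
python3 -m jog '[[[0,-8,0.2,0,0,0,0],[0,-10.4,2.3,0,0,0,0],[0,-10.2,3,0,0,0,0],[0,-9.9,3.7,0,0,0,0],[0,-9.7,4.4,0,0,0,0],[0,-9.3,5.1,0,0,0,0],[0,-8.9,5.7,0,0,0,0],[0,-8.5,6.3,0,0,0,0]]]';python3 -m jog '[[[0,-8.1,6.9,0,0,0,0],[0,-7.6,7.5,0,0,0,0],[0,-7,8,0,0,0,0],[0,-6.4,8.4,0,0,0,0],[0,-5.8,8.9,0,0,0,0],[0,-5.2,9.3,0,0,0,0],[0,-4.5,9.6,0,0,0,0],[0,-3.9,9.9,0,0,0,0]]]'; python3 -c "
from plan import *
rows([(a,90) for a in range(161,182,3)])"
```

```text
t: 14.8
position: [0.4875, 0.0777, 0.1688]
tcp_rot: [[0.987, -0.158, 0.0], [-0.158, -0.987, 0.0], [-0.0, -0.0, -1.0]]
ft_force: [-0.2, 0.0, 2.5]
opening: -0.0
finger_force: 0.8
t: 15.6
position: [0.4951, 0.1252, 0.1]
tcp_rot: [[0.987, -0.158, -0.0], [-0.158, -0.987, 0.0], [-0.0, -0.0, -1.0]]
ft_force: [0.3, 0.7, 0.6]
opening: -0.0
finger_force: 0.6
t 15.6 own 197.0 2.4 100.0 phi 90.0 theta [None, np.float64(158.3)] F [0.3 0.7 0.6] [0.02 0.45 1.61 0.   1.08 1.75]
161 90 y -4.0 z 6.1 turn -0.0 at [201.  94.]
164 90 y -2.0 z 7.7 turn 0.0 at [203.  86.]
167 90 y -1.6 z 7.8 turn 0.0 at [205.  78.]
170 90 y -1.2 z 7.9 turn 0.0 at [206.  71.]
173 90 y -0.8 z 7.9 turn 0.0 at [207.  63.]
176 90 y -0.4 z 8.0 turn 0.0 at [207.  55.]
179 90 y 0.0 z 8.0 turn 0.0 at [207.  47.]
```

```bash
python3 -m jog '[[[0,-3,6,0,0,0,0],[0,-2,7.7,0,0,0,0],[0,-1.6,7.8,0,0,0,0],[0,-1.2,7.9,0,0,0,0],[0,-0.8,7.9,0,0,0,0],[0,-0.4,8,0,0,0,0],[0,0,4,0,0,0,0],[0,0,2,0,0,0,0]]]';python3 -m jog '[[[0,0,1,0,0,0,0],[0,0,1,0,0,0,0],[0,0,1,0,0,0,0],[0,0,1,0,0,0,0],[0,0,1,0,0,0,0],[0,0,0,0,0,0,0],[0,0,0,0,0,0,0],[0,0,0,0,0,0,0]]]'; python3 -c "
from plan import *
rows([])"
```

```text
t: 16.4
position: [0.4964, 0.1336, 0.0491]
tcp_rot: [[0.987, -0.158, -0.001], [-0.158, -0.987, -0.0], [-0.001, 0.0, -1.0]]
ft_force: [-0.6, 1.0, 1.4]
opening: -0.0004
finger_force: 0.5
t: 17.2
position: [0.4965, 0.1337, 0.0445]
tcp_rot: [[0.987, -0.158, 0.0], [-0.158, -0.987, 0.0], [0.0, -0.0, -1.0]]
ft_force: [-0.0, 0.4, 0.1]
opening: -0.0001
finger_force: 0.0
t 17.2 own 205.7 2.3 44.5 phi 90.0 theta [None, None] F [-0.   0.4  0.1] [0.03 0.54 1.66 0.   0.95 1.76]
```

```bash
python3 -m jog '[[[0,0,0.5,0,0,0,0],[0,0,0.5,0,0,0,0],[0,0,0.5,0,0,0,0],[0,0,0.5,0,0,0,0],[0,0,0,0,0,0,0],[0,0,0,0,0,0,0],[0,0,0,0,0,0,0],[0,0,0,0,0,0,0]]]'; python3 -c "
from plan import *
rows([])"
```

```text
t: 18.0
position: [0.4966, 0.1339, 0.043]
tcp_rot: [[0.987, -0.158, 0.001], [-0.158, -0.987, 0.0], [0.001, -0.0, -1.0]]
ft_force: [-1.2, 1.7, 6.4]
opening: 0.0
finger_force: 3.4
t 18.0 own 205.9 2.2 43.0 phi 90.0 theta [None, None] F [-1.2  1.7  6.4] [0.03 0.54 1.66 0.   0.94 1.76]
```

```bash
python3 -m jog '[[[0,0,-10,0,0,0,0],[0,0,-20,0,0,0,0],[0,0,-30,0,0,0,0],[0,0,-30,0,0,0,0],[0,0,-30,0,0,0,0],[0,0,-20,0,0,0,0],[-20,0,0,0,0,0,0],[-20,0,0,0,0,0,0]]]'; python3 - <<'E'
from station import *
from plan import *
for n in("wrist","scene"):
    s=snapshot(n); w=cloud(s).reshape(-1,3)*1000
    X=c*(w[:,0]-O[0])+s_*(w[:,1]-O[1]) if 0 else (w[:,0]-O[0])*np.cos(np.radians(81.4))+(w[:,1]-O[1])*np.sin(np.radians(81.4))
    Y=-(w[:,0]-O[0])*np.sin(np.radians(81.4))+(w[:,1]-O[1])*np.cos(np.radians(81.4))
    for a in range(80,240,20):
        m=(X>a)&(X<a+20)&(abs(Y)<(75 if a<190 else 40))&(w[:,2]<70)&(w[:,2]>20)
        if m.sum()>10: print(n,a,m.sum(),np.median(w[m,2]).round(1))
    cv2.imwrite(f"pics/end_{n}.png",s["image"][:,:,::-1] if n=="wrist" else cv2.resize(s["image"][130:260,180:380,::-1],None,fx=4,fy=4))
print(observe()["ft_force"])
E
```

```text
t: 18.8
position: [0.4567, 0.1399, 0.1833]
tcp_rot: [[0.987, -0.159, 0.001], [-0.159, -0.987, -0.0], [0.001, -0.0, -1.0]]
ft_force: [0.3, 0.2, 0.9]
opening: 0.0004
finger_force: 0.0
wrist 80 2870 46.4
wrist 100 3087 46.6
wrist 120 3071 46.6
wrist 140 3104 46.6
wrist 160 3094 46.6
wrist 180 2963 44.8
wrist 200 1627 43.7
wrist 220 1105 43.5
scene 80 67 46.5
scene 100 102 46.0
scene 120 105 46.2
scene 140 93 46.1
scene 160 97 46.0
scene 180 58 44.2
scene 200 51 42.1
scene 220 30 42.3
[ 0.7895787  -1.4251135  -1.13723992]
```

View pics/end_scene.png

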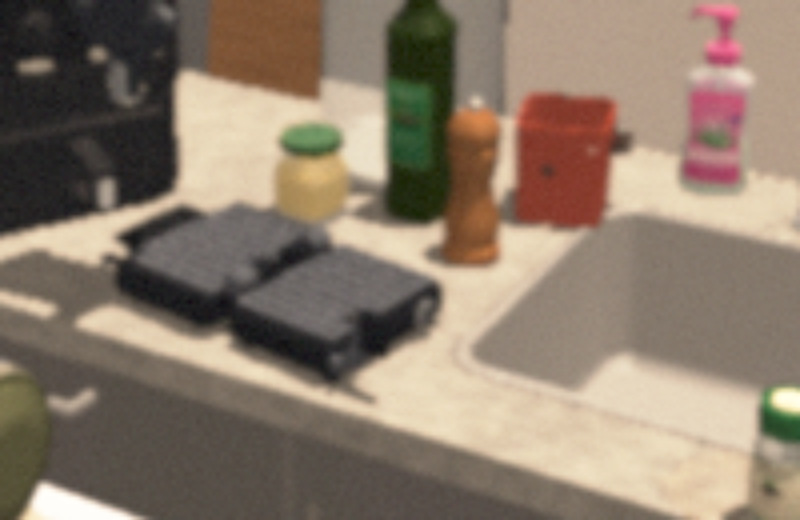

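View pics/end_wrist.png

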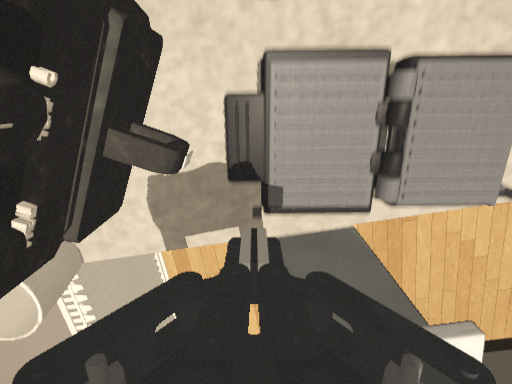

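```bash
python3 -c "
from station import *
print(finish_job())"
```

```text
the job is handed in; nothing more can be done
None
```

The job is handed in: I pushed the lock across until it met its end stop, swung the lid over with a fingertip under its handle, and it lies flat, plate up. The grill shows no visible shift and nothing around it was touched.

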